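Shut the control box panel and lock its quarter-turn cam

ROBOT

A 6-joint arm with a two-finger parallel gripper is mounted at the origin on a cart in front of the work surface, level with it; the furniture and walls round the work are solid. World frame = base frame: x ahead of the robot, y to its left, z up, the work surface at z = 0. Lengths are in mm, angles in rad, forces in N, time in s.
With the tool pointing down it reaches from about 350 to 925 mm from the base axis. Payload 6.4 kg.
Tool frame: the origin (TCP) lies between the finger pads; the fingertips stand 14 mm ahead of it and the grasp point (between the pads) lies 5 mm behind it; z points along the fingers, y is the line along which they close (so a half turn about z gives the same grasp; the last joint's range is limited). The gripper opens to 85 mm and grips with 20 to 120 N. Pads are 22 mm wide; open, the fingers measure 114 mm over their backs; the gripper's body (76 mm by 85 mm) begins 54 mm behind the grasp point. The pads swing forward as they close: fully open they stand 13 mm farther back than shut.
Start: joints at [0.928, 0.245, 1.558, -0, 1.339, -0.174], TCP at [293.68, 579.885, 245.29] pointing down, gripper open.
Joint ranges: [-3.13, 3.13], [-1.02, 2.26], [0.13, 2.54], [-0.95, 4.09], [0.21, 2.88], [-2.74, 2.74]. Speed limits (rad/s): [2.57, 2.57, 3.14, 3.14, 3.14, 3.14].

INTERFACE

Orientations are given as a unit quaternion [w, x, y, z].
In Python, from workcell import telemetry, imaging, sign_off gives the robot as it stands.
- The arm moves only by the tool send_rows, never from a script. Its argument "steps" is a list of rows, each a list of 7 numbers: the finger opening in m, from 0 to 0.0854, then the shift along the world's x, y, z in m, then the turn, a rotation vector about the world's x, y, z in rad. A call has 1 to 10 rows; each row is the pose to reach, as a shift and turn from the pose commanded when the call began; what a row does not reach only later rows make up. A row lasts 1/12 s, in which the tool goes at most 41.7 mm and 7.16 degrees, less where a joint would pass 70% of its speed; a pose out of reach is approached as far as the arm can. A call with a gripper value outside its range is refused whole. The fingers move at their own pace and stop on an object; the grip force is fixed at half the most. Time passes only in rows, so rows that repeat a pose let the fingers close. It gives the time, the measured TCP pose, the force, the opening and the grip force at its end, in the units of the state.
- telemetry.read_state(): the state, without advancing time (a new reading comes with each control period).
- imaging.capture(name): name is "scene" or "top" or "wrist"; returns a dict with "color" (480x640x3 uint8, red, green, blue), "mtx" (3x3 intrinsics, pixels), "dist" ([k1, k2, p1, p2, k3] as OpenCV has them; the pictures are not rectified), "camera_from_world" (4x4, takes a point from world to camera coordinates). Camera axes: x right, y down, z forward; pixel columns grow to the right and rows downward; lengths in mm; the calibration is good to about 2 mm. A picture is of the moment at which its call begins. There is no depth.
- sign_off(): hands the job in; it is judged then, once.
The state is a dict: "clock": time; "joint_positions": joint angles; "joint_vel": joint speeds; "joint_efforts": joint torques, N m; "tool_pos": TCP position; "tool_rot": TCP orientation; "force": force on the tool from outside, world axes, zero at the start; "wrist_torque": the same for the moment, N m; "gripper_width": opening from 0.0 (shut) to 1.0 (fully open); "grip_force": force on a finger pad.
Only numpy, scipy, OpenCV 4.12 (cv2) and the standard library are available. Lean on these libraries where they do the work, as an engineer would, in place of code of your own. Each camera call takes 0.05 s, during which the arm holds its last target. There are 200 camera calls.

TASK

Push the half-open blue panel of the control box down with the fingertips until it is fully shut. Then set the fingertips in the slot of the orange quarter-turn fastener and turn it clockwise as far as it goes, so that the slot points at the green marks and the panel is locked. Only push and turn: lift nothing, neither the panel nor the jar and the two tins, which stay standing where they are.

Things in the scene. Friction and masses are not known exactly. Their poses are not given: they have to be found in the camera images.
- enclosure: grey control box bolted to the table, 216 (its x) x 230 (y) x 85 mm high without panel. Origin: centre of its underside; z up; -x side = front (faces the robot; two grey cable glands stick out 40 mm, below the rim). The panel's hinge line runs along the rear upper edge (x = +108, z = 85 mm, parallel to y). Fixed; place and yaw (up to 0.35 rad either way) vary.
- panel (a joint): hinge of the blue top panel (216 x 230 x 6 mm plate), rad: 0 = fully shut, flat on the box; grows as the front edge rises and swings back over the rear. Starts 0.3 to 0.6. Stiff hinge: stays where it is left; some 2 to 8 N on the front part shuts it; solid stop at 0.
- press_point (a point): a good place to push: on the panel's upper face, mid-width, 24 mm in from the front edge, 192 mm from the hinge line along the panel, 91 mm over the table when shut. Axes turn with the panel (x along it toward the hinge, z out of its upper face). The fastener's collar begins 32 mm behind it.
- cam (a joint): orange quarter-turn fastener in the panel, rad: 0 = open (slot parallel to the hinge, at the red marks), 1.571 = locked (slot front to back, at the green marks); grows CLOCKWISE seen from above; solid stops at both. Starts 0 to 0.3; stays where left. Friction 0.1 N m: about 5 N on a slot wall 20 mm off the axis. Its tongue goes under a rail in the box: turn it only with the panel shut.
- slot (a point): centre of the slot's floor, on the cam's axis, 94 mm over the table when shut. Axes turn with the cam: y along the slot (both ends alike), z up. Slot 28 wide, 83 long, 14 mm deep, white line on its floor, between half-moon cheeks; a fixed steel collar (outer 100, inner 85 mm, flush) closes its ends. Closed fingers, moved in an arc 20 mm off the axis, push a slot wall; lead by their play.
- jar_mid (a point): loose jar with white cap, 37 mm diameter, 78 mm tall, beside the box; point half-way up. Leave alone.
- red_tin_mid (a point): loose small paint tin with red band, 34 mm diameter, 36 mm tall, beside the box; point half-way up. Leave alone.
- green_tin_mid (a point): loose small paint tin with olive green band, 34 mm diameter, 36 mm tall, beside the box; point half-way up. Leave alone.
Not all that is in view belongs to the job. What is shaped like the part that bears green_tin_mid but black or yellow is not meant. What is shaped like the part that bears red_tin_mid but brown is not meant.

How it is judged:
By the outcome, as a careful person would: the job done as asked, in the order asked, and still so for the second after the job is handed in, with the robot touching nothing.
It also fails if it takes over 51 s, if anything falls off the work surface, if the arm or the gripper's body presses on something with over 40 N, if the wrist force passes 120 N, or if a joint passes its speed limit or range.

## Working session

There is one attempt and no reset: what is moved stays moved. The work goes in short steps, Python scripts to look and compute and a tool call to move; the robot and the scene stay as the last step left them, time stands still between calls to the robot, and variables do not carry over. Pictures are saved under pics/ and viewed, at most 10 in all, crops included, and the job is handed in when it is done.

Besides the shell and the picture viewer there is one more tool, called after "Call:" as name([rows], argument=value, ...), one row to a line, values as JSON. send_rows: Moves the arm, as the interface text tells. Its arguments: {"type":"object","properties":{"steps":{"type":"array","items":{"type":"array","items":{"type":"number"}}}},"required":["steps"]}

```bash
mkdir -p pics; ls
python3 - <<'E'
from workcell import telemetry, imaging
import cv2
for n in("scene","top"):
    d=imaging.capture(n); cv2.imwrite(f"pics/{n}0.png",d["color"][:,:,::-1])
print(telemetry.read_state())
E
```

```text
pics
{'clock': 0.1, 'joint_positions': array([ 9.27881417e-01,  2.45785438e-01,  1.55890358e+00,  6.49872296e-06,
        1.33865866e+00, -1.74106592e-01]), 'joint_vel': array([-0.00015941, -0.00075332, -0.00225057,  0.00063099,  0.00054701,
        0.00024397]), 'joint_efforts': array([ 4.80539311e-04, -4.30664527e+01, -3.27132654e+01, -1.09520240e-04,
        2.74129357e-03,  5.36283551e-07]), 'tool_pos': array([293.39493919, 579.48739782, 244.25795182]), 'tool_rot': array([-3.51488708e-04,  2.32264121e-01,  9.72652357e-01, -8.04052711e-04]), 'force': array([-0.05510319, -0.61944132, -0.30234426]), 'wrist_torque': array([-0.03755978, -0.07432554, -0.00861728]), 'grip_force': 0.0, 'gripper_width': 1.001514508705931}
```

View pics/scene0.png

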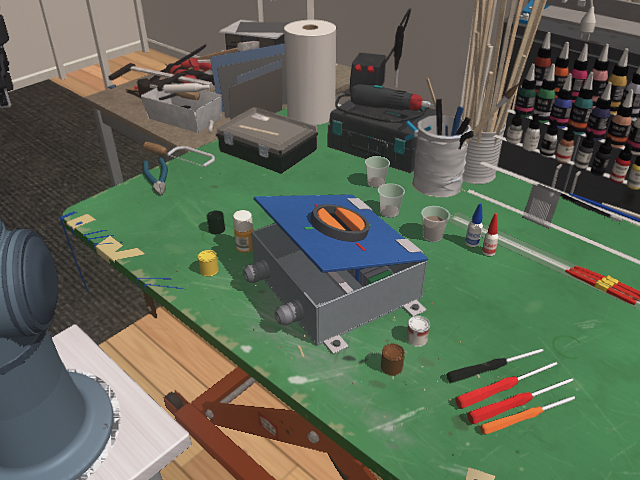

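View pics/top0.png

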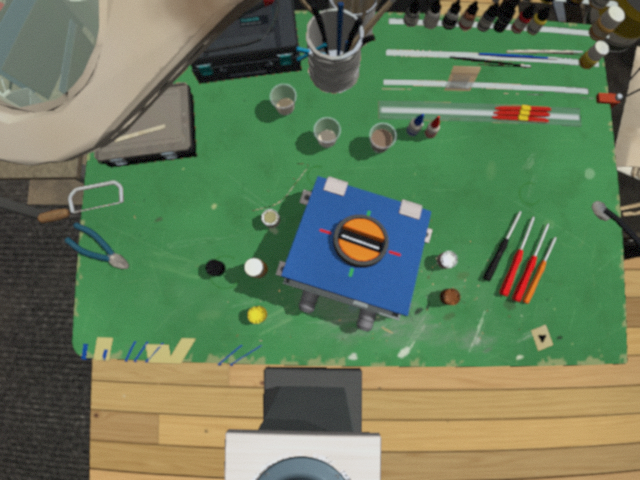

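The scene view shows the blue panel half-open (corners near (255,197), (322,268), (425,262)). The top view shows the box around (357,250), with the tins and jar on both sides. I'll enlarge both to read exact pixels.

Run:
```python
import cv2
a=cv2.imread("pics/top0.png")[170:340,260:450]; b=cv2.imread("pics/scene0.png")[180:360,240:440]
cv2.imwrite("pics/topc.png",cv2.resize(a,None,fx=3.5,fy=3.5,interpolation=2)[:600]); cv2.imwrite("pics/scenec.png",cv2.resize(b,None,fx=3.3,fy=3.3,interpolation=2))
```

```text
(no output)
```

View pics/topc.png

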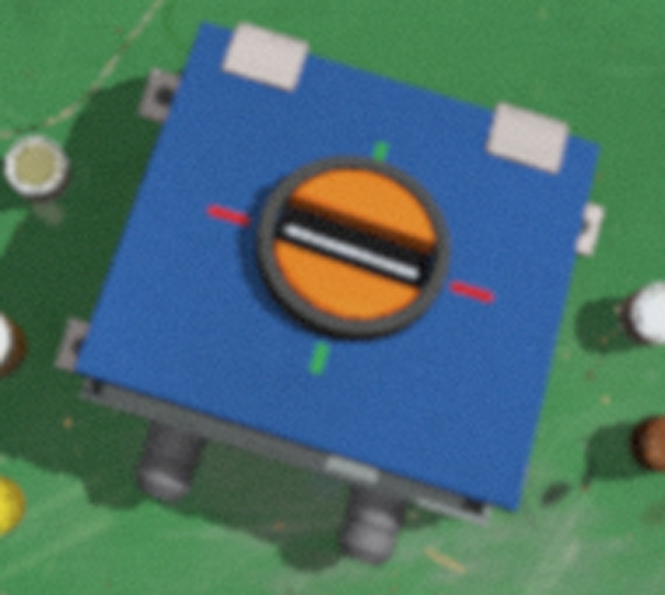

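View pics/scenec.png

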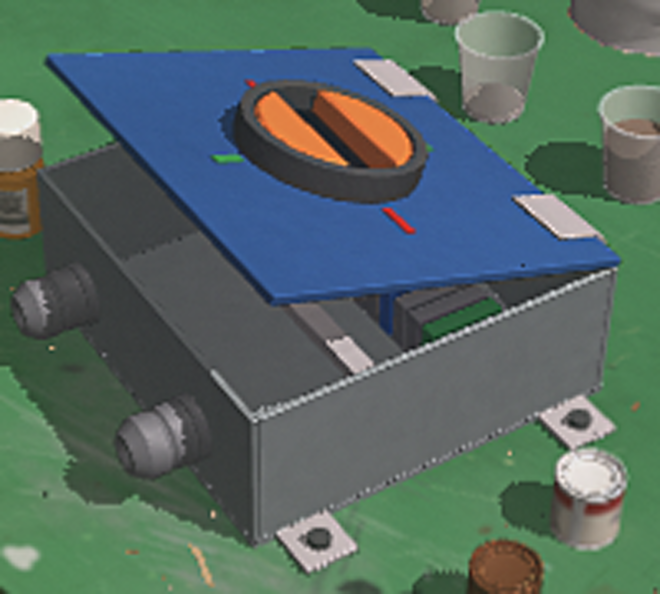

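Readings. Top: panel corners at (318.6,176.3), (430.9,211.4), (408,315.7) and (282.9,275.7), white line from (342,235.4) to (378.9,248.6). Scene: front panel corners at (254.2,198.2) and (323.3,270.9), box front-right edge x≈317. The red tin is to the right of the box, and the jar and green tin are to the left.

```bash
cat > h.py <<'E'
import numpy as np, cv2
from scipy.optimize import least_squares
from scipy.spatial.transform import Rotation as R
from workcell import telemetry, imaging
def proj(d,P):
    M=d["camera_from_world"]; return cv2.projectPoints(np.asarray(P,float).reshape(-1,3),cv2.Rodrigues(M[:3,:3])[0],M[:3,3],d["mtx"],np.array(d["dist"],float))[0][:,0]
def panel(p,th):  # shut-frame box point -> box point at hinge angle th
    h=np.array([108,0,85.]); return (np.asarray(p,float)-h)@R.from_euler('y',th).as_matrix().T+h
def world(p,x,y,psi): return np.asarray(p)@R.from_euler('z',psi).as_matrix().T+[x,y,0]
def line(c): return np.array([[-2+s*38*np.sin(c),s*38*np.cos(c),94] for s in(1,-1)])
E
python3 - <<'E'
from h import *
T=imaging.capture("top");S=imaging.capture("scene")
pan=[[108,115,91],[108,-115,91],[-108,-115,91],[-108,115,91]]
pt=np.array([[318.6,176.3],[430.9,211.4],[408,315.7],[282.9,275.7]])
ps=np.array([[254.2,198.2],[323.3,270.9],[427.9,259.4],[317.3,344.5],[317.3,306.7]])
lt=np.array([[342,235.4],[378.9,248.6]])
def res(v):
    x,y,psi,th,c=v; W=lambda p:world(p,x,y,psi)
    l=proj(T,W(panel(line(c),th)))
    dl=l[1]-l[0]; dm=lt[1]-lt[0]
    return np.r_[(proj(T,W(panel(pan,th)))-pt).ravel(),
     (proj(S,W(np.r_[panel([pan[3],pan[2],pan[1]],th),[[-108,-115,0],[-108,-115,85]]]))-ps).ravel(),
     (l.mean(0)-lt.mean(0)),30*(np.arctan2(dl[1],dl[0])-np.arctan2(dm[1],dm[0]))]
r=least_squares(res,[550,0,-.28,.45,.1],loss='soft_l1');x,y,psi,th,c=r.x
print(r.x.round(3),r.fun.round(1))
for a in np.linspace(th,0,5): print(round(a,3),world(panel([-84,0,91],a),x,y,psi).round(1))
print("slot",world([-2,0,94],x,y,psi).round(1))
s=telemetry.read_state();print(s["tool_pos"],R.from_quat(s["tool_rot"],scalar_first=True).as_matrix().round(3))
# rough tin/jar positions
def ray(d,u,z):
    n=cv2.undistortPoints(np.array([[u]],float),d["mtx"],np.array(d["dist"],float))[0,0];M=d["camera_from_world"];Ri=M[:3,:3].T
    o=-Ri@M[:3,3];v=Ri@np.r_[n,1];return (o+v*(z-o[2])/v[2]).round()
print("jar",ray(T,[254,268],78),"g",ray(T,[270,217],36),"r",ray(T,[448,259],36))
E
```

```text
[ 5.26496e+02 -1.03076e+02 -2.93000e-01  2.93000e-01  4.20000e-02] [-0.7 -0.9  1.  -0.4 -0.3  0.7 -2.   0.2  0.1 -1.   0.   0.4  1.6 -1.5
  0.2  1.4 -0.2  1.1 -0.1  0.2  0. ]
0.293 [455.6 -81.7 146.2]
0.22 [451.7 -80.5 132.7]
0.146 [448.9 -79.7 119. ]
0.073 [447.  -79.1 105. ]
0.0 [446.1 -78.8  91. ]
slot [ 524.6 -102.5   94. ]
[293.47194363 579.61824926 244.57274775] [[-0.892  0.452 -0.001]
 [ 0.452  0.892 -0.001]
 [ 0.    -0.001 -1.   ]]
jar [484.  95.  78.] g [591.  73.  36.] r [ 511. -290.   36.]
```

Call:
send_rows([
  [0, 0.08, -0.33, 0, 0, 0, 0.067],
  [0, 0.08, -0.33, 0, 0, 0, 0.067],
  [0, 0.08, -0.33, 0, 0, 0, 0.067],
  [0, 0.08, -0.33, 0, 0, 0, 0.067],
  [0, 0.08, -0.33, 0, 0, 0, 0.067],
  [0, 0.08, -0.33, 0, 0, 0, 0.067],
  [0, 0.08, -0.33, 0, 0, 0, 0.067],
  [0, 0.08, -0.33, 0, 0, 0, 0.067],
  [0, 0.1, -0.4, 0, 0, 0, 0.1],
  [0, 0.1, -0.4, 0, 0, 0, 0.134],
])

```text
clock: 1.03
tool_pos: [393.6, 177.8, 245.3]
tool_rot: [0.0, 0.166, 0.986, -0.0]
force: [0.5, 0.2, 0.5]
gripper_width: -0.001
grip_force: 0.0
```

Call:
send_rows([
  [0, 0.062, -0.262, -0.045, 0, 0, 0],
  [0, 0.062, -0.262, -0.045, 0, 0, 0],
  [0, 0.062, -0.262, -0.045, 0, 0, 0],
  [0, 0.062, -0.262, -0.045, 0, 0, 0],
  [0, 0.062, -0.262, -0.045, 0, 0, 0],
  [0, 0.062, -0.262, -0.045, 0, 0, 0],
  [0, 0.062, -0.262, -0.045, 0, 0, 0],
  [0, 0.062, -0.262, -0.045, 0, 0, 0],
  [0, 0.062, -0.262, -0.045, 0, 0, 0],
  [0, 0.062, -0.262, -0.045, 0, 0, 0],
])

```text
clock: 1.87
tool_pos: [455.4, -81.6, 200.2]
tool_rot: [-0.0, 0.167, 0.986, 0.0]
force: [0.7, 0.3, 0.3]
gripper_width: -0.0
grip_force: 0.0
```

Run:
```python
from h import *
s=telemetry.read_state();print(s["clock"],s["tool_pos"],s["gripper_width"],s["joint_positions"].round(2),s["force"],R.from_quat(s["tool_rot"],scalar_first=True).as_matrix().round(3)[:,1])
```

```text
1.8667 [455.42806777 -81.60846485 200.16301844] -0.00013714708793172698 [-0.42 -0.16  2.06  0.    1.24 -1.66] [0.7411532  0.31533462 0.26719857] [0.328 0.945 0.   ]
```

Call:
send_rows([
  [0, 0, 0, -0.012, 0, 0, 0],
  [0, 0, 0, -0.024, 0, 0, 0],
  [0, 0, 0, -0.034, 0, 0, 0],
  [0, -0.001, 0, -0.041, 0, 0, 0],
  [0, -0.002, 0, -0.048, 0, 0, 0],
  [0, -0.003, 0.001, -0.055, 0, 0, 0],
  [0, -0.005, 0.001, -0.062, 0, 0, 0],
  [0, -0.006, 0.002, -0.068, 0, 0, 0],
  [0, -0.007, 0.002, -0.074, 0, 0, 0],
  [0, -0.008, 0.002, -0.08, 0, 0, 0],
])

```text
clock: 2.7
tool_pos: [447.7, -80.1, 119.9]
tool_rot: [0.0, 0.167, 0.986, 0.0]
force: [1.8, -0.9, 0.8]
gripper_width: -0.002
grip_force: 0.4
```

Call:
send_rows([
  [0, -0.001, 0, -0.004, 0, 0, 0],
  [0, -0.001, 0, -0.008, 0, 0, 0],
  [0, -0.001, 0, -0.011, 0, 0, 0],
  [0, -0.001, 0, -0.013, 0, 0, 0],
  [0, -0.001, 0, -0.014, 0, 0, 0],
  [0, -0.001, 0, -0.015, 0, 0, 0],
  [0, -0.001, 0, -0.015, 0, 0, 0],
])

```text
clock: 3.28
tool_pos: [446.8, -80.2, 105.3]
tool_rot: [0.0, 0.167, 0.986, -0.0]
force: [1.1, 0.8, -0.1]
gripper_width: 0.001
grip_force: 0.0
```

Call:
send_rows([
  [0, 0, 0, -0.001, 0, 0, 0],
  [0, 0, 0, -0.002, 0, 0, 0],
  [0, 0, 0, -0.002, 0, 0, 0],
  [0, 0, 0, -0.002, 0, 0, 0],
])

```text
clock: 3.62
tool_pos: [447.0, -80.2, 104.9]
tool_rot: [-0.0, 0.166, 0.986, -0.0]
force: [-6.3, 1.9, 13.1]
gripper_width: 0.001
grip_force: 6.4
```

Run:
```python
from h import *
d=imaging.capture("scene"); cv2.imwrite("pics/s1.png",cv2.resize(d["color"][150:360,210:460,::-1],None,fx=2.8,fy=2.8,interpolation=2))
```

```text
(no output)
```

View pics/s1.png

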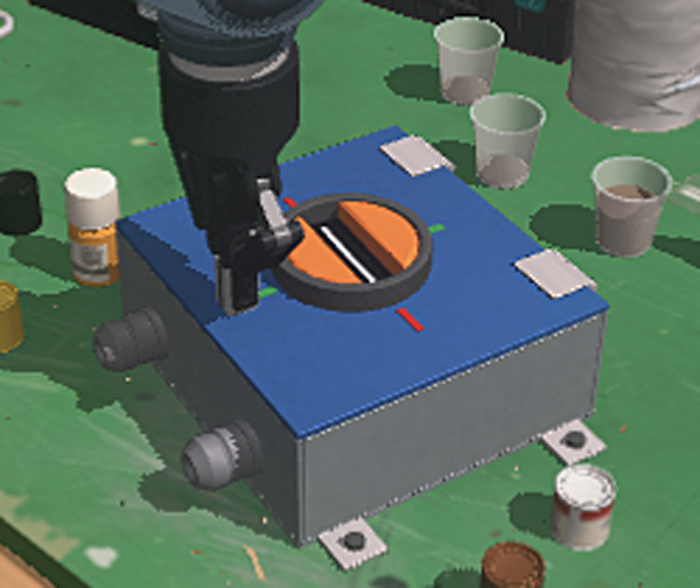

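The panel is flat and fully shut, with 13 N on the stop. Next I'll lift off and look at the slot from above.

Call:
send_rows([
  [0, 0, 0, 0.035, 0, 0, 0],
  [0, 0, 0, 0.07, 0, 0, 0],
  [0, 0.02, -0.006, 0.1, 0, 0, 0],
  [0, 0.05, -0.014, 0.11, 0, 0, 0],
  [0, 0.078, -0.022, 0.11, 0, 0, 0],
  [0, 0.078, -0.022, 0.11, 0, 0, 0],
  [0, 0.078, -0.022, 0.11, 0, 0, 0],
])

```text
clock: 4.25
tool_pos: [525.3, -102.4, 213.1]
tool_rot: [-0.0, 0.167, 0.986, 0.0]
force: [-0.8, 1.0, -0.2]
gripper_width: 0.001
grip_force: 0.0
```

Run:
```python
from h import *
d=imaging.capture("wrist"); c=d["color"][:,:,::-1].copy(); cv2.imwrite("pics/w1.png",c)
print(proj(d,world(np.r_[line(.042),[[-2,0,94]]],526.5,-103.1,-.293)))
print(telemetry.read_state()["tool_pos"])
```

```text
[[370.63463957 238.05987335]
 [252.12412079 237.86656431]
 [311.38913516 237.95970823]]
[ 524.32285112 -101.94770402  212.68112067]
```

View pics/w1.png

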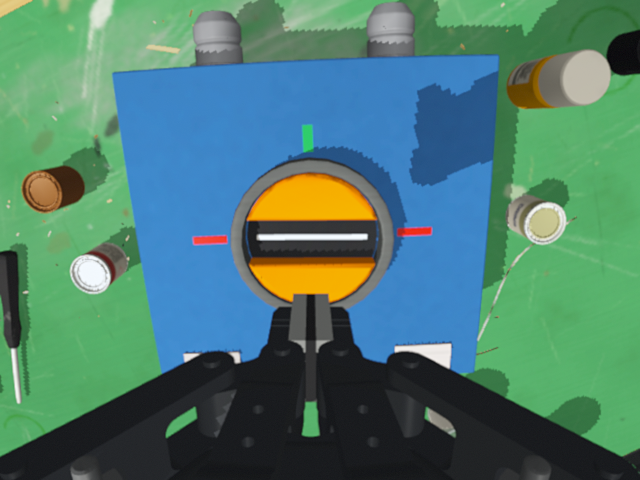

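The wrist view shows the white line from (257,237) to (368,237), less than 1 mm off the prediction and square to the fingers. I'll part the fingers 30 mm, so that both push as a couple, and lower them into the slot.

Call:
send_rows([
  [0.03, 0, 0, -0.02, 0, 0, 0],
  [0.03, 0, 0, -0.05, 0, 0, 0],
  [0.03, 0, 0, -0.065, 0, 0, 0],
  [0.03, 0, 0, -0.075, 0, 0, 0],
  [0.03, 0, 0, -0.085, 0, 0, 0],
  [0.03, 0, 0, -0.092, 0, 0, 0],
  [0.03, 0, 0, -0.097, 0, 0, 0],
  [0.03, 0, 0, -0.1, 0, 0, 0],
  [0.03, 0, 0, -0.102, 0, 0, 0],
  [0.03, 0, 0, -0.102, 0, 0, 0],
])

```text
clock: 5.13
tool_pos: [524.8, -102.2, 111.4]
tool_rot: [0.0, 0.167, 0.986, -0.0]
force: [-0.2, -0.1, -0.8]
gripper_width: 0.352
grip_force: 0.0
```

Call:
send_rows([
  [0.03, 0, 0, 0, 0, 0, -0.08],
  [0.03, 0, 0, 0, 0, 0, -0.16],
  [0.03, 0, 0, 0, 0, 0, -0.24],
  [0.03, 0, 0, 0, 0, 0, -0.32],
  [0.03, 0, 0, 0, 0, 0, -0.4],
  [0.03, 0, 0, 0, 0, 0, -0.48],
  [0.03, 0, 0, 0, 0, 0, -0.56],
  [0.03, 0, 0, 0, 0, 0, -0.64],
  [0.03, 0, 0, 0, 0, 0, -0.72],
  [0.03, 0, 0, 0, 0, 0, -0.8],
])

```text
clock: 5.97
tool_pos: [524.3, -101.4, 111.6]
tool_rot: [-0.001, 0.539, 0.842, 0.0]
force: [-2.7, 2.5, 2.5]
gripper_width: 0.347
grip_force: 3.0
```

Run:
```python
from h import *
s=telemetry.read_state();print(s["tool_pos"],s["force"],s["wrist_torque"],s["joint_positions"].round(2))
```

```text
[ 524.26537367 -101.37828963  111.62216409] [-2.68961071  2.54669391  2.53368641] [0.494526   0.38048841 0.12552869] [-0.4   0.14  1.94  0.    1.06 -0.84]
```

Call:
send_rows([
  [0.03, 0, 0, 0, 0, 0, -0.08],
  [0.03, 0, 0, 0, 0, 0, -0.16],
  [0.03, 0, 0, 0, 0, 0, -0.24],
  [0.03, 0, 0, 0, 0, 0, -0.32],
  [0.03, 0, 0, 0, 0, 0, -0.4],
  [0.03, 0, 0, 0, 0, 0, -0.48],
  [0.03, 0, 0, 0, 0, 0, -0.56],
  [0.03, 0, 0, 0, 0, 0, -0.64],
  [0.03, 0, 0, 0, 0, 0, -0.72],
  [0.03, 0, 0, 0, 0, 0, -0.78],
])

```text
clock: 6.8
tool_pos: [524.3, -101.3, 111.7]
tool_rot: [-0.001, 0.819, 0.574, -0.0]
force: [-2.4, 3.6, 1.2]
gripper_width: 0.351
grip_force: 3.3
```

Call:
send_rows([
  [0.03, 0, 0, 0, 0, 0, -0.03],
  [0.03, 0, 0, 0, 0, 0, -0.06],
  [0.03, 0, 0, 0, 0, 0, -0.08],
  [0.03, 0, 0, 0, 0, 0, -0.08],
])

```text
clock: 7.13
tool_pos: [524.5, -101.4, 111.6]
tool_rot: [-0.001, 0.84, 0.542, 0.0]
force: [-1.8, 4.6, 2.0]
gripper_width: 0.35
grip_force: 2.7
```

Run:
```python
from h import *
s=telemetry.read_state();print(s["tool_pos"],s["force"],s["wrist_torque"],s["joint_positions"].round(2))
y=R.from_quat(s["tool_rot"],scalar_first=True).as_matrix()[:,1];print(np.arctan2(y[1],y[0]))
```

```text
[ 524.46493274 -101.39500534  111.57543876] [-1.80587586  4.6148484   1.98714519] [0.74392037 0.38159059 0.09080525] [-0.4   0.14  1.94  0.    1.06  0.02]
-0.42420912486995604
```

Call:
send_rows([
  [0.03, 0, 0, 0, 0, 0, -0.02],
  [0.03, 0, 0, 0, 0, 0, -0.04],
  [0.03, 0, 0, 0, 0, 0, -0.06],
  [0.03, 0, 0, 0, 0, 0, -0.06],
])

```text
clock: 7.47
tool_pos: [524.5, -101.3, 111.6]
tool_rot: [-0.001, 0.856, 0.518, -0.0]
force: [-2.6, 4.5, 3.5]
gripper_width: 0.351
grip_force: 12.3
```

Run:
```python
from h import *
s=telemetry.read_state();print(s["tool_pos"],s["force"],s["wrist_torque"])
y=R.from_quat(s["tool_rot"],scalar_first=True).as_matrix()[:,1];print(np.arctan2(y[1],y[0]))
```

```text
[ 524.47821585 -101.31645823  111.59437809] [-2.61934391  4.52533719  3.49519198] [0.83462442 0.39545511 0.60542984]
-0.48238555443870607
```

The torque jumped to 0.6 N m, so the fastener is at its stop. I'll relieve the pressure, lift out and check.

Call:
send_rows([
  [0.03, 0, 0, 0, 0, 0, 0.08],
  [0.03, 0, 0, 0, 0, 0, 0.13],
  [0.03, 0, 0, 0, 0, 0, 0.15],
  [0.03, 0, 0, 0.02, 0, 0, 0.15],
  [0.03, 0, 0, 0.05, 0, 0, 0.15],
  [0.03, 0, 0, 0.09, 0, 0, 0.15],
  [0.03, 0, 0, 0.11, 0, 0, 0.15],
  [0.03, 0, 0, 0.11, 0, 0, 0.15],
])

```text
clock: 8.13
tool_pos: [528.0, -103.7, 228.1]
tool_rot: [0.005, 0.815, 0.579, 0.003]
force: [0.7, 0.3, 1.9]
gripper_width: 0.351
grip_force: 0.0
```

Run:
```python
from h import *
d=imaging.capture("wrist"); e=imaging.capture("scene")["color"]
cv2.imwrite("pics/f.png",np.hstack([cv2.resize(d["color"],(426,320)),cv2.resize(e[150:390,190:470],(373,320))])[:,:,::-1])
print(telemetry.read_state()["force"],proj(d,world(line(np.pi/2),526.1,-102.2,-.293)))
c=d["color"].astype(int);g=cv2.inRange(d["color"],(215,215,215),(255,255,255))
P=proj(d,world([[-2,0,94]],526.1,-102.2,-.293))[0].astype(int)
n,l,st,ce=cv2.connectedComponentsWithStats(g)
for i in range(1,n):
    if st[i,4]>60 and abs(ce[i]-P).max()<50:
        p=np.argwhere(l==i)[:,::-1].astype(np.float32);print(st[i],cv2.fitLine(p,2,0,.01,.01).ravel())
```

```text
[-0.70109589  0.5885017  -1.04710584] [[358.42579208 226.37313075]
 [245.94623371 231.12072214]]
[250 227 104   8 339] [ 9.9903715e-01 -4.3872006e-02  3.0129202e+02  2.3036284e+02]
```

View pics/f.png

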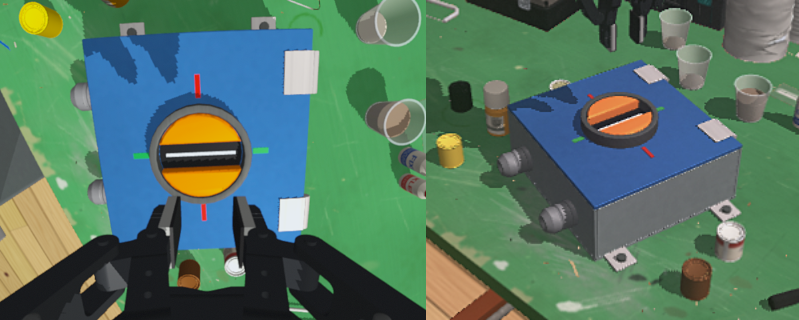

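The white line points at the green marks, at slope −0.044 against a predicted −0.042. The panel is flat, the jar and tins are standing, and the arm is clear.

```bash
python3 -c "
from workcell import sign_off
print(sign_off())"
```

```text
the job is handed in; nothing more can be done
None
```

The panel is shut and the fastener is turned clockwise to its stop, with the slot at the green marks; the jar and both tins were not touched, and I handed the job in at about 8 s on the robot's clock.

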